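# Show which jar: bring the tallest jar to the turntable's pointer and point at it

## Task

Show me the tallest of the three cosmetic jars: push the turntable round by its upright post until the tallest jar stands in line with the black pointer on the dresser, then leave the post and point straight down at that jar, fingertips just above its mouth (two or three centimetres) and over its middle, and stay there for two full seconds. Grip nothing, do not touch or lift any jar, and leave the other things on the dresser where they are.

Things in the scene. Friction and masses are not known exactly. Their poses are not given: they have to be found in the camera images.
- turntable: Fixed plinth of the turntable. Origin on the turning axis at dresser height; z up, -x towards the pointer. It carries a clear acrylic disc, 250 mm across, top face 25 mm above the dresser, that turns both ways about z (light drag, about 0.6 N at the post) and stays where it is left. A jar is in line when it stands on the disc straight between axis and pointer.
- pointer (a point): Tip of the fixed black pointer, which lies flat on the dresser (a bar 28 mm wide, 10 mm high) and sticks out from under the disc on the robot's side, along the plinth's -x axis, 175 mm from the turning axis.
- post (a point): Centre of the top end of the upright aluminium post fixed on the disc near its rim, 110 mm from the turning axis; the post is a plain rod 12 mm thick, rising 90 mm from the disc, top 115 mm above the dresser. It turns with the disc; at the start it is on the pointer's side, within 0.35 rad of the pointer seen from the turning axis.
- jar_tall: The tallest jar: open empty dark amber glass jar 40 mm across, 65 mm tall, about 90 g, standing loose on the disc to one side (left or right) some 75 mm from the turning axis, 1.1 to 1.7 rad round from the pointer; rides round with the disc when it is turned gently. Origin at the centre of its underside, z up.
- jar_tall_mouth (a point): Centre of the tallest jar's open mouth, at rim height, 65 mm above its underside (90 mm above the dresser when it stands on the disc).
- jar_medium: Middle jar: the same dark amber glass, 44 mm across, 45 mm tall, loose on the disc on the side opposite the tallest jar. Origin at the centre of its underside.
- jar_low: Low wide jar: the same dark amber glass, 56 mm across, 30 mm tall, loose on the far side of the disc. Origin at the centre of its underside.
- comb: Black plastic comb lying flat at the right of the dresser, 170 mm long (its y), 31 mm wide, 5 mm thick. Bystander. Origin near its middle, underside.
- tin: Round aluminium tin, 83 mm across, 34 mm tall. Bystander. Origin at the centre of its underside.
- tray_a: White ceramic cufflink tray 110 x 80 x 18 mm (x, y, z). Bystander. Origin at the centre of its underside.
- tray_b: Second such cufflink tray, 110 x 80 x 18 mm. Bystander. Origin at the centre of its underside.
- votive: Blue glass votive holder, 72 mm across at the rim, 70 mm tall. Bystander. Origin at the centre of its underside.
- valet_box: Closed walnut valet box 200 x 130 x 78 mm (x, y, z). Bystander. Origin at the centre of its underside.
Things that resemble listed ones, but are neither listed nor needed, are in the scene too. What is shaped like the jar_low but pink, red or turquoise is not meant.

How it is judged:
By the outcome, as a careful person would: the job done as asked, in the order asked, and still so for the second after the job is handed in, with the robot touching nothing.
It also fails if it takes over 56 s, if anything falls off the work surface, if the arm or the gripper's body presses on something with over 40 N, if the wrist force passes 120 N, or if a joint passes its speed limit or range.

## Robot

A 6-joint arm with a two-finger parallel gripper is mounted at the origin on the work surface. World frame = base frame: x ahead of the robot, y to its left, z up, the work surface at z = 0. Lengths are in m, angles in rad, forces in N, time in s.
With the tool pointing down it reaches from about 0.325 to 0.775 m from the base axis. Payload 9.3 kg.
Tool frame: the origin (TCP) lies on the mounting face of the last link; the fingertips stand 173 mm ahead of it and the grasp point (between the pads) lies 155 mm ahead of it; z points along the fingers, y is the line along which they close (so a half turn about z gives the same grasp; the last joint's range is limited). The gripper opens to 85 mm and grips with 20 to 120 N. Pads are 22 mm wide; open, the fingers measure 114 mm over their backs; the gripper's body (76 mm by 85 mm) begins 54 mm behind the grasp point. The pads swing forward as they close: fully open they stand 13 mm farther back than shut.
Start: joints at [-1.421, 0.259, 0.021, 1.334, 0, 1.418], TCP at [0.164, -0.525, 0.405] pointing down, gripper open.
Joint ranges: [-3.04, 3.04], [-0.91, 1.82], [-1.04, 1.36], [-1.92, 1.95], [-1.52, 1.45], [-3.14, 3.14]. Speed limits (rad/s): [2.22, 2.22, 2.79, 3.14, 3.14, 3.14].

## Interface

Orientations are given as a unit quaternion [w, x, y, z].
In Python, from bench import r gives the robot as it stands. The module is installed in compiled form; this text tells all that it offers.
- The arm moves only by the shell command python3 -m inch 'ROWS' [OPENING] [FORCE]. ROWS is JSON, one flat list of numbers, 6 for each row, row after row: the shift along the world's x, y, z in cm, then the turn, a rotation vector about the world's x, y, z in rad. In form: [dx, dy, dz, ax, ay, az, dx, dy, dz, ax, ay, az, ...]. A call has 1 to 8 rows; each row shifts and turns the commanded pose from where the row before left it; what a row does not reach is not made up. A row lasts 1/12 s, in which the tool goes at most 41.7 mm and 7.16 degrees, less where a joint would pass 70% of its speed; a pose out of reach is approached as far as the arm can. A call with a gripper value outside its range is refused whole. OPENING is the finger opening in cm, from 0 to 8.54, set as the call begins (- or left out, the last holds). The fingers move at their own pace and stop on an object; FORCE is the grip in N (left out, the last holds). Time passes only in rows, so rows that do not move let the fingers close. It gives the time, the measured TCP pose, the force, the opening and the grip force at its end, in the units of the state.
- r.sense(): the state, without advancing time (a new reading comes with each control period).
- r.snapshot(name): name is "scene" or "side" or "wrist"; returns (picture, depth): 480x640x3 uint8, blue, green, red; 480x640 float32, m along the optical axis (not along the pixel's ray), 0 where there is no reading.
- r.camera_info(name): a dict with "fx", "fy", "cx", "cy" (pixels), "extrinsics" (4x4, takes a point from camera to world coordinates). Camera axes: x right, y up, looking along -z (the intrinsics and any distortion apply to the point x, -y, -z); pixel columns grow to the right and rows downward; lengths in m; the calibration is good to about 2 mm. The wrist camera is an equidistant fisheye: a pixel r from the principal point sees the ray r / f radians off the axis. A picture is of the moment at which its call begins: read the wrist's pose just before it. camera_info takes no time and is no camera call; for the wrist camera it gives the pose at the moment of the call.
- r.finish_job(): hands the job in; it is judged then, once.
The state is a dict: "time_s": time; "qpos": joint angles; "joint_velocities": joint speeds; "joint_efforts": joint torques, N m; "position": TCP position; "eef_rot": TCP orientation; "contact_force": force on the tool from outside, world axes, zero at the start; "moment": the same for the moment, N m; "finger_gap": opening from 0.0 (shut) to 1.0 (fully open); "gripper_force": force on a finger pad.
Only numpy, scipy, OpenCV 4.12 (cv2) and the standard library are available. Lean on these libraries where they do the work, as an engineer would, in place of code of your own. Each camera call takes 0.05 s, during which the arm holds its last target. There are 200 camera calls.

## Working session

There is one attempt and no reset: what is moved stays moved. The work goes in short steps, Python scripts to look and compute and a shell command to move; the robot and the scene stay as the last step left them, time stands still between calls to the robot, and variables do not carry over. Pictures are saved under pics/ and viewed, at most 10 in all, crops included, and the job is handed in when it is done.

```bash
mkdir -p pics
python3 - <<'E'
from bench import r
import cv2,numpy as np
np.set_printoptions(precision=4,suppress=True)
for n in("scene","side"):
    p,d=r.snapshot(n); cv2.imwrite(f"pics/{n}0.png",p); np.save(f"pics/{n}0.npy",d)
    c=r.camera_info(n); print(n,{k:(v if k!='extrinsics' else np.array(v)) for k,v in c.items()})
s=r.sense(); print(s)
E
```

```text
scene {'fx': 586.1646863535728, 'fy': 586.1646863535728, 'cx': 320.1596691195245, 'cy': 233.71893163071076, 'extrinsics': array([[ 0.7923, -0.4557,  0.4057,  1.1637],
       [ 0.6101,  0.6   , -0.5175, -0.6891],
       [-0.0076,  0.6575,  0.7534,  1.1531],
       [ 0.    ,  0.    ,  0.    ,  1.    ]])}
side {'fx': 527.2171335206334, 'fy': 527.2171335206334, 'cx': 329.4312287155485, 'cy': 233.37133305374508, 'extrinsics': array([[ 0.8501,  0.25  , -0.4635, -0.0539],
       [-0.526 ,  0.4454, -0.7245, -0.9788],
       [ 0.0254,  0.8597,  0.5101,  0.8006],
       [ 0.    ,  0.    ,  0.    ,  1.    ]])}
{'time_s': 0.1, 'qpos': array([-1.4206,  0.2591,  0.0208,  1.3337, -0.    ,  1.4182]), 'joint_velocities': array([-0.0005, -0.0014,  0.0028,  0.001 ,  0.0001, -0.001 ]), 'joint_efforts': array([  0.0045, -55.6696,  34.5069,   0.0117,  -0.0002,   0.    ]), 'position': array([ 0.164 , -0.5249,  0.4041]), 'eef_rot': array([-0.0006,  0.9886,  0.1508, -0.    ]), 'contact_force': array([-0.0851, -0.1987, -0.3506]), 'moment': array([-0.0468, -0.0154,  0.0011]), 'gripper_force': 0.0, 'finger_gap': 1.004435129891917}
```

View pics/scene0.png

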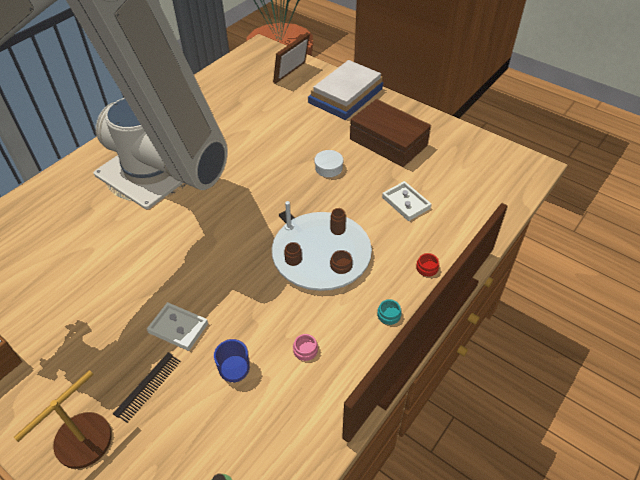

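View pics/side0.png

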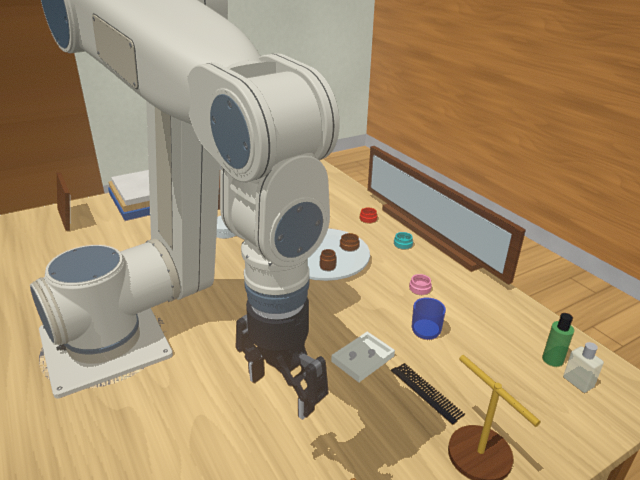

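The scene view shows the disc centred near (322,250), the post top at (289,204), the black pointer at (286,216), and the tall jar at (338,221). The medium jar is at (293,253) and the low jar at (341,261). In the side view the arm hides the post.

```bash
cat > h.py <<'E'
import cv2,numpy as np
from bench import r
np.set_printoptions(precision=4,suppress=True)
def ray(n,uv,z,c=None):
    c=c or r.camera_info(n); E=np.array(c["extrinsics"]); uv=np.atleast_2d(uv).astype(float)
    d=np.c_[(uv[:,0]-c["cx"])/c["fx"],-(uv[:,1]-c["cy"])/c["fy"],-np.ones(len(uv))]@E[:3,:3].T
    return E[:3,3]+d*((z-E[2,3])/d[:,2])[:,None]
def cloud(n,d):
    c=r.camera_info(n);E=np.array(c["extrinsics"]);v,u=np.mgrid[:480,:640]
    P=np.stack([(u-c["cx"])/c["fx"]*d,-(v-c["cy"])/c["fy"]*d,-d],-1)
    return P@E[:3,:3].T+E[:3,3]
def circ(P): # least squares circle
    A=np.c_[2*P[:,:2],np.ones(len(P))]; s=np.linalg.lstsq(A,(P[:,:2]**2).sum(1),rcond=None)[0]
    return s[:2],np.sqrt(s[2]+s[0]**2+s[1]**2)
def look(p,d):
    X=cloud("scene",d); out={}
    hsv=cv2.cvtColor(p,cv2.COLOR_BGR2HSV); z=X[...,2]
    roi=np.zeros(z.shape,bool); roi[175:305,255:390]=1
    white=roi&(hsv[...,1]<50)&(hsv[...,2]>120)
    m=cv2.morphologyEx((white*255).astype('uint8'),cv2.MORPH_CLOSE,np.ones((3,3)))
    cs=max(cv2.findContours(m,cv2.RETR_EXTERNAL,cv2.CHAIN_APPROX_NONE)[0],key=cv2.contourArea)
    h=cv2.convexHull(cs)[:,0]; P=ray("scene",cs[:,0],.025)
    # far-edge points = top rim; iterative fit
    c,R=circ(P)
    for _ in range(10):
        e=np.abs(np.hypot(*(P[:,:2]-c).T)-R); c,R=circ(P[e<max(.003,np.median(e))])
    print("disc",c,R)
    amber=roi&(p[...,2]<130)&(p[...,2]>p[...,0].astype(int)+15)&(z>.03)
    k,l,st,ce=cv2.connectedComponentsWithStats(amber.astype('uint8'))
    for i in range(1,k):
        if st[i,4]<60: continue
        Q=X[l==i]; h=np.percentile(Q[:,2],98); T=Q[Q[:,2]>h-.006]; cc=cv2.minEnclosingCircle(T[:,:2].astype('float32'))
        print("jar",st[i],"top",h,"circ",np.array(cc[0]),cc[1],"bbox mid",(T.min(0)+T.max(0))[:2]/2,"rel",np.array(cc[0])-c)
    post=roi&(z>.095)&(z<.14)
    post&=~cv2.dilate(amber.astype('uint8'),np.ones((5,5))).astype(bool)
    print("post n",post.sum(),np.argwhere(post)[:,::-1].min(0) if post.any() else '',"xyz",X[post].mean(0),"top",X[post][:,2].max(), "rel",X[post].mean(0)[:2]-c)
    blk=roi&(p.max(-1)<50)&(z<.02)&(z>-.01)
    print("ptr n",blk.sum(), X[blk].mean(0),X[blk].min(0),X[blk].max(0))
    return X
E
python3 - <<'E'
from h import *
p=cv2.imread("pics/scene0.png");d=np.load("pics/scene0.npy"); look(p,d)
cv2.imwrite("pics/c0.png",cv2.resize(p[180:300,255:385],None,fx=4,fy=4,interpolation=2))
E
```

```text
disc [0.5881 0.0485] 0.12446980203079494
jar [331 208  15  27 336] top 0.09196551040505774 circ [ 0.8685 -0.2757] 0.5080616474151611 bbox mid [ 0.8658 -0.275 ] rel [ 0.2804 -0.3243]
jar [284 242  18  24 328] top 0.07395932537268121 circ [ 0.8532 -0.3485] 0.46096476912498474 bbox mid [ 0.8509 -0.3461] rel [ 0.2651 -0.3971]
jar [330 250  22  24 401] top 0.05789589534864681 circ [ 0.904  -0.3171] 0.4538029730319977 bbox mid [ 0.9005 -0.316 ] rel [ 0.3159 -0.3657]
post n 35 [286 201] xyz [0.4794 0.0547 0.1079] top 0.11932707710410195 rel [-0.1087  0.0062]
ptr n 30 [0.4337 0.0863 0.0095] [0.4176 0.0754 0.003 ] [0.4561 0.1006 0.0143]
```

View pics/c0.png

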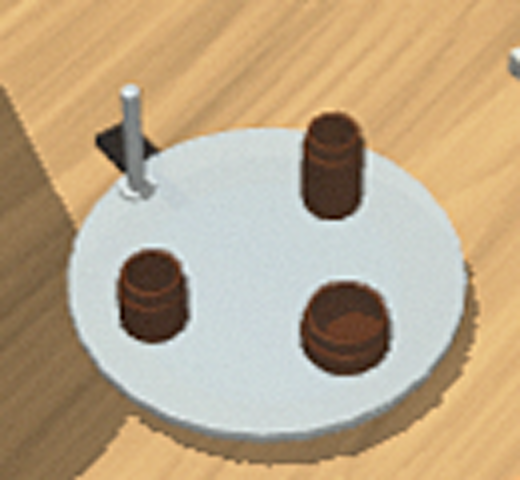

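The crop shows the post top at crop (131,92), the tall jar's mouth centred near (333,130), and the pointer stub at about (115,145), left of and behind the post. I'll cast these rays onto their known heights.

```bash
sed -i 's/(z>.03)$/(z>.03)\&(z<.2)/' h.py
python3 - <<'E'
from h import *
p=cv2.imread("pics/scene0.png");d=np.load("pics/scene0.npy"); X=look(p,d)
f=lambda x,y:(255+(x-1.5)/4,180+(y-1.5)/4)
c=np.array([.5881,.0485])
for n,uv,z in [("mouth",f(333,130),.09),("tallbase",f(332,202),.025),("post",f(131,92),.115),("med",f(153,266),.07),("low",f(346,312),.055),("ptr L",f(98,141),.01),("ptr top",f(120,125),.01),("ptr right",f(158,150),.01)]:
    q=ray("scene",uv,z)[0,:2]; v=q-c; print(n,q,"r",np.hypot(*v),"ang",np.arctan2(v[1],v[0]))
hs=X[...,2]; 
# black pointer contour
m=np.zeros((480,640),np.uint8); m[205:225,275:297]=(p[205:225,275:297].max(-1)<70)*255
ct=max(cv2.findContours(m,0,1)[0],key=cv2.contourArea)[:,0]; P=ray("scene",ct,.01)[:,:2]; print(P, "dist",np.hypot(*(P-c).T))
E
```

```text
disc [0.5881 0.0485] 0.12446980203079494
jar [331 208  15  27 335] top 0.09181743670820423 circ [0.5863 0.1241] 0.01887197233736515 bbox mid [0.5852 0.1226] rel [-0.0018  0.0755]
jar [284 242  18  24 327] top 0.07368892681558276 circ [ 0.5567 -0.0211] 0.01996886543929577 bbox mid [ 0.5567 -0.0214] rel [-0.0314 -0.0697]
jar [330 250  22  24 398] top 0.05736458643865198 circ [0.6605 0.0349] 0.02585982158780098 bbox mid [0.66   0.0338] rel [ 0.0723 -0.0137]
post n 35 [286 201] xyz [0.4794 0.0547 0.1079] top 0.11932707710410195 rel [-0.1087  0.0062]
ptr n 30 [0.4337 0.0863 0.0095] [0.4176 0.0754 0.003 ] [0.4561 0.1006 0.0143]
mouth [0.5828 0.1243] r 0.07596868840488082 ang 1.6403287941581173
tallbase [0.5845 0.1227] r 0.07424002944897355 ang 1.6198324254961294
post [0.4782 0.0557] r 0.11014795517282505 ang 3.0758498720599214
med [ 0.5523 -0.0163] r 0.0740191650738312 ang -2.075522134811273
low [0.6589 0.0353] r 0.07203936200443455 ang -0.1841951254400717
ptr L [0.4204 0.0828] r 0.17119053963520559 ang 2.9399325915589416
ptr top [0.4227 0.1029] r 0.17415512836274138 ang 2.8238612158035274
ptr right [0.4574 0.1006] r 0.14071083453247135 ang 2.761934883534212
[[0.4219 0.0971]
 [0.4221 0.0927]
 [0.4199 0.0911]
 [0.4202 0.0866]
 [0.418  0.085 ]
 [0.4204 0.0822]
 [0.4249 0.0811]
 [0.4293 0.0799]
 [0.4338 0.0787]
 [0.4361 0.076 ]
 [0.4382 0.0776]
 [0.4426 0.0764]
 [0.4449 0.0737]
 [0.4493 0.0725]
 [0.4514 0.0741]
 [0.447  0.0753]
 [0.4447 0.078 ]
 [0.4424 0.0808]
 [0.4401 0.0836]
 [0.4378 0.0863]
 [0.4355 0.0891]
 [0.4332 0.0919]
 [0.4308 0.0947]
 [0.4285 0.0975]
 [0.4261 0.1003]
 [0.424  0.0987]] dist [0.1732 0.1718 0.1735 0.1722 0.1739 0.1711 0.1664 0.1618 0.1573 0.1545
 0.1527 0.1481 0.1454 0.1409 0.1391 0.1436 0.1464 0.1492 0.1521 0.155
 0.1579 0.1609 0.1639 0.167  0.1701 0.1716]
```

Rays agree with the given sizes: disc radius 0.1245, post r 0.110, tall jar r 0.075, pointer corner r 0.171.

- Axis: (0.588, 0.0485)
- Pointer: about 2.86 rad
- Post: 3.076 rad
- Tall jar: about 1.62 rad

The disc must therefore turn about +1.23 rad. I'll shut the fingers and go behind the post on its +y side.

```bash
python3 -m inch '[0.5,1,0,0,0,0.03, 1,2,0,0,0,0.05, 1.3,2.6,0,0,0,0.05, 1.3,2.6,0,0,0,0.05, 1.3,2.6,0,0,0,0.05, 1.3,2.6,0,0,0,0.05, 1.3,2.6,0,0,0,0.05, 1.3,2.6,0,0,0,0.05]' 0 20
python3 -m inch '[1.3,2.6,0,0,0,0.05, 1.3,2.6,0,0,0,0.05, 1.3,2.6,0,0,0,0.05, 1.3,2.6,0,0,0,0.05, 1.3,2.6,0,0,0,0.05, 1.3,2.6,0,0,0,0.05, 1.3,2.6,0,0,0,0.05, 1.3,2.6,0,0,0,0.05]'
python3 -m inch '[1.3,2.6,0,0,0,0.05, 1.3,2.6,0,0,0,0.05, 1.3,2.6,0,0,0,0.05, 1.3,2.6,0,0,0,0.05, 1.3,2.6,0,0,0,0.05, 1.3,2.6,0,0,0,0.05, 1.5,2.4,0,0,0,0.05, 1,1.7,0,0,0,0.05]'
python3 -m inch '[0,0,0,0,0,0.02, 0,0,0,0,0,0]'
```

```text
time_s: 0.77
position: [0.2573, -0.3368, 0.4045]
eef_rot: [-0.0, 0.942, 0.337, 0.0]
contact_force: [0.9, -1.0, 0.7]
finger_gap: -0.001
gripper_force: 0.0
time_s: 1.43
position: [0.3608, -0.1289, 0.4047]
eef_rot: [0.0, 0.856, 0.517, 0.0]
contact_force: [-0.1, -0.8, 0.4]
finger_gap: 0.001
gripper_force: 0.0
time_s: 2.1
position: [0.464, 0.0684, 0.4045]
eef_rot: [-0.0, 0.736, 0.677, 0.0]
contact_force: [0.9, -0.4, -1.2]
finger_gap: -0.001
gripper_force: 0.0
time_s: 2.27
position: [0.4636, 0.0671, 0.4042]
eef_rot: [-0.0, 0.729, 0.684, -0.0]
contact_force: [-0.9, -0.6, -1.6]
finger_gap: -0.002
gripper_force: 0.0
```

```bash
python3 -m inch '[0.9,1.7,0,0,0,0, 0.8,1.7,0,0,0,0, 0,0,-2,0,0,0, 0,0,-3,0,0,0, 0,0,-3,0,0,0, 0,0,-3,0,0,0, 0,0,-3,0,0,0, 0,0,-2.6,0,0,0]'
python3 -m inch '[0,0,0,0,0,0, 0,0,0,0,0,0]'
python3 - <<'E'
from h import *
p,d=r.snapshot("scene"); cv2.imwrite("pics/c1.png",cv2.resize(p[120:320,220:420],None,fx=3,fy=3,interpolation=2))
E
```

```text
time_s: 2.93
position: [0.4798, 0.0992, 0.2372]
eef_rot: [-0.0, 0.731, 0.682, -0.0]
contact_force: [0.7, 0.3, -0.2]
finger_gap: 0.002
gripper_force: 0.0
time_s: 3.1
position: [0.4803, 0.0994, 0.2385]
eef_rot: [-0.001, 0.731, 0.682, -0.001]
contact_force: [0.0, 0.8, 1.3]
finger_gap: -0.001
gripper_force: 0.0
```

View pics/c1.png

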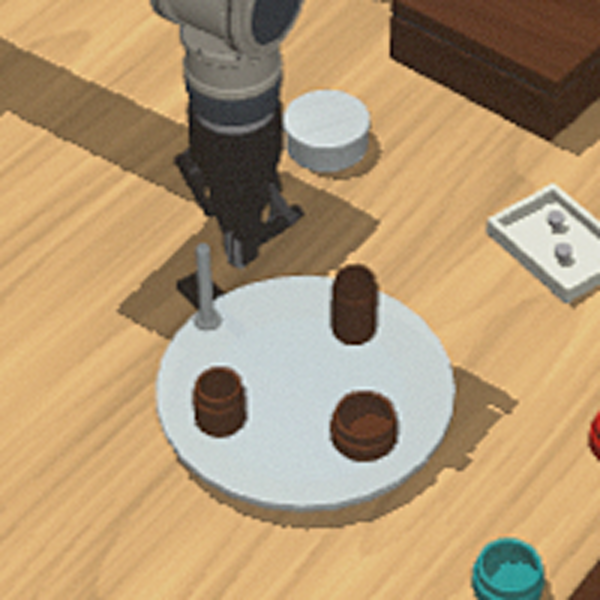

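The fingers hang 28 mm short of the post on its trailing side, with jars and pointer clear. Next I work out the arc rows.

Run:
```python
from h import *
c=np.array([.5881,.0485]); A=2.9225+np.r_[0,np.cumsum([.02]*4+[.03]*4+[.04]*20+[.03]*3+[.02]*2+[.01]*2)]
P=c+.1113*np.c_[np.cos(A),np.sin(A)]
print(P[0],P[-1],A[-1]-A[0]); print(np.c_[np.diff(P,axis=0)*100,np.diff(A)].round(2).tolist())
```

```text
[0.4795 0.0727] [ 0.5216 -0.0408] 1.15
[[-0.05, -0.22, 0.02], [-0.04, -0.22, 0.02], [-0.04, -0.22, 0.02], [-0.03, -0.22, 0.02], [-0.04, -0.33, 0.03], [-0.03, -0.33, 0.03], [-0.02, -0.33, 0.03], [-0.01, -0.33, 0.03], [0.0, -0.45, 0.04], [0.02, -0.44, 0.04], [0.04, -0.44, 0.04], [0.05, -0.44, 0.04], [0.07, -0.44, 0.04], [0.09, -0.44, 0.04], [0.11, -0.43, 0.04], [0.12, -0.43, 0.04], [0.14, -0.42, 0.04], [0.16, -0.42, 0.04], [0.17, -0.41, 0.04], [0.19, -0.4, 0.04], [0.21, -0.39, 0.04], [0.22, -0.39, 0.04], [0.24, -0.38, 0.04], [0.25, -0.37, 0.04], [0.27, -0.36, 0.04], [0.28, -0.35, 0.04], [0.29, -0.33, 0.04], [0.31, -0.32, 0.04], [0.24, -0.23, 0.03], [0.25, -0.23, 0.03], [0.25, -0.22, 0.03], [0.17, -0.14, 0.02], [0.17, -0.14, 0.02], [0.09, -0.07, 0.01], [0.09, -0.07, 0.01]]
```

```bash
python3 -m inch '[0,-0.4,0,0,0,0, 0,-0.5,0,0,0,0, -0.1,-0.4,0,0,0,0, 0,-0.3,0,0,0,0, 0,-0.3,0,0,0,0, 0,-0.2,0,0,0,0, 0,-0.2,0,0,0,0, 0,-0.2,0,0,0,0]'
python3 -m inch '[-0.05,-0.2,0,0,0,0.02, -0.05,-0.22,0,0,0,0.02, -0.05,-0.22,0,0,0,0.02, -0.03,-0.22,0,0,0,0.02, -0.04,-0.33,0,0,0,0.03, -0.03,-0.33,0,0,0,0.03, -0.02,-0.33,0,0,0,0.03, -0.01,-0.33,0,0,0,0.03]'
python3 -m inch '[0,-0.45,0,0,0,0.04, 0.02,-0.44,0,0,0,0.04, 0.04,-0.44,0,0,0,0.04, 0.05,-0.44,0,0,0,0.04, 0.07,-0.44,0,0,0,0.04, 0.09,-0.44,0,0,0,0.04, 0.11,-0.43,0,0,0,0.04, 0.12,-0.43,0,0,0,0.04]'
python3 - <<'E'
from h import *
p,d=r.snapshot("scene"); cv2.imwrite("pics/c2.png",cv2.resize(p[120:320,220:420],None,fx=3,fy=3,interpolation=2)); look(p,d)
E
```

```text
time_s: 3.82
position: [0.48, 0.0748, 0.2387]
eef_rot: [-0.0, 0.731, 0.683, -0.0]
contact_force: [0.0, 0.6, 0.6]
finger_gap: 0.001
gripper_force: 0.0
time_s: 4.48
position: [0.477, 0.053, 0.2386]
eef_rot: [-0.0, 0.658, 0.753, -0.0]
contact_force: [-1.1, -0.2, -1.0]
finger_gap: 0.001
gripper_force: 0.0
time_s: 5.15
position: [0.482, 0.0178, 0.2386]
eef_rot: [-0.0, 0.529, 0.848, -0.0]
contact_force: [-0.7, 0.5, -0.4]
finger_gap: -0.005
gripper_force: 0.0
disc [0.5881 0.0489] 0.12428423635558375
jar [317 204  15  27 345] top 0.09210830484553796 circ [0.5497 0.1106] 0.02029377780854702 bbox mid [0.5497 0.1119] rel [-0.0383  0.0617]
jar [339 240  22  23 388] top 0.05892536823315217 circ [0.658  0.0709] 0.024998392909765244 bbox mid [0.6586 0.0716] rel [0.0699 0.0219]
jar [295 252  18  23 334] top 0.07330676225348678 circ [ 0.5963 -0.0285] 0.01969306915998459 bbox mid [ 0.5961 -0.0296] rel [ 0.0083 -0.0774]
post n 215 [261 202] xyz [0.4882 0.0093 0.1201] top 0.13993212756902929 rel [-0.0999 -0.0396]
ptr n 15 [0.4455 0.0864 0.0107] [0.3635 0.0736 0.0024] [0.4584 0.0991 0.0151]
```

View pics/c2.png

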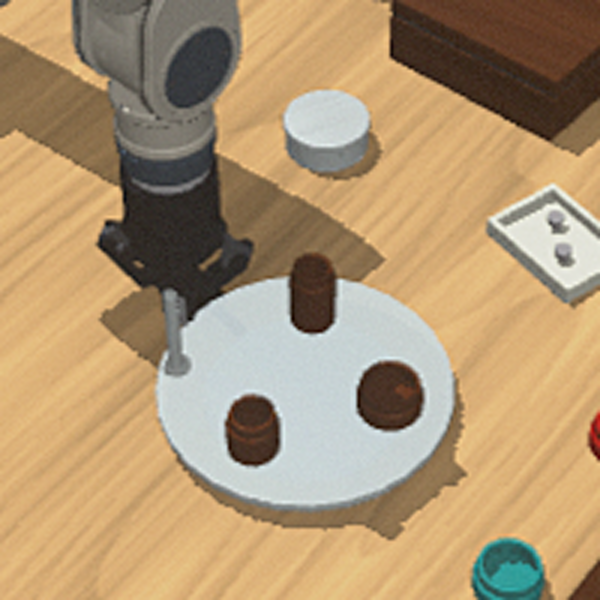

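The post is being pushed cleanly and the jars ride along: the tall jar is at 2.13 rad, so about 0.73 rad remains. I'll continue 0.63 rad.

```bash
python3 -m inch '[0.1,-0.3,0,0,0,0.03, 0.14,-0.42,0,0,0,0.04, 0.16,-0.42,0,0,0,0.04, 0.17,-0.41,0,0,0,0.04, 0.19,-0.4,0,0,0,0.04, 0.21,-0.39,0,0,0,0.04, 0.22,-0.39,0,0,0,0.04, 0.24,-0.38,0,0,0,0.04]'
python3 -m inch '[0.25,-0.37,0,0,0,0.04, 0.27,-0.36,0,0,0,0.04, 0.28,-0.35,0,0,0,0.04, 0.29,-0.33,0,0,0,0.04, 0.31,-0.32,0,0,0,0.04, 0.24,-0.23,0,0,0,0.03, 0.25,-0.23,0,0,0,0.03, 0.17,-0.15,0,0,0,0.02]'
python3 -m inch '[0.17,-0.14,0,0,0,0.02, 0.09,-0.07,0,0,0,0.01, 0.09,-0.07,0,0,0,0.01, 0,0,0,0,0,0, 0,0,0,0,0,0]'
python3 - <<'E'
from h import *
p,d=r.snapshot("scene"); cv2.imwrite("pics/c3.png",cv2.resize(p[120:320,220:420],None,fx=3,fy=3,interpolation=2)); look(p,d)
E
```

```text
time_s: 5.87
position: [0.4964, -0.0131, 0.2386]
eef_rot: [-0.0, 0.393, 0.92, -0.0]
contact_force: [-0.2, 0.5, -1.2]
finger_gap: -0.0
gripper_force: 0.0
time_s: 6.53
position: [0.5172, -0.0365, 0.2386]
eef_rot: [-0.0, 0.261, 0.965, -0.0]
contact_force: [-0.9, 0.5, -0.5]
finger_gap: -0.003
gripper_force: 0.0
time_s: 6.95
position: [0.5206, -0.0392, 0.2387]
eef_rot: [0.0, 0.242, 0.97, -0.0]
contact_force: [0.4, 0.2, 0.1]
finger_gap: 0.002
gripper_force: 0.0
disc [0.589  0.0482] 0.12378497142601444
jar [298 207  16  27 335] top 0.09391119985144644 circ [0.5341 0.0501] 0.04902949556708336 bbox mid [0.533  0.0514] rel [-0.0549  0.0019]
jar [339 227  22  22 368] top 0.05888077399075116 circ [0.6319 0.1094] 0.02517821453511715 bbox mid [0.6323 0.1097] rel [0.0429 0.0613]
jar [315 256  18  23 333] top 0.07328615963524047 circ [ 0.6416 -0.0088] 0.02017420344054699 bbox mid [ 0.6413 -0.0093] rel [ 0.0526 -0.0569]
post n 297 [257 221] xyz [ 0.533  -0.04    0.1206] top 0.13995154559959633 rel [-0.056  -0.0882]h.py:38: RuntimeWarning: Mean of empty slice.
  print("ptr n",blk.sum(), X[blk].mean(0),X[blk].min(0),X[blk].max(0))
  ret = um.true_divide(
Traceback (most recent call last):
  File "h.py", line 38, in look
    print("ptr n",blk.sum(), X[blk].mean(0),X[blk].min(0),X[blk].max(0))
                                            ~~~~~~~~~~^^^
ValueError: zero-size array to reduction operation minimum which has no identity
```

View pics/c3.png

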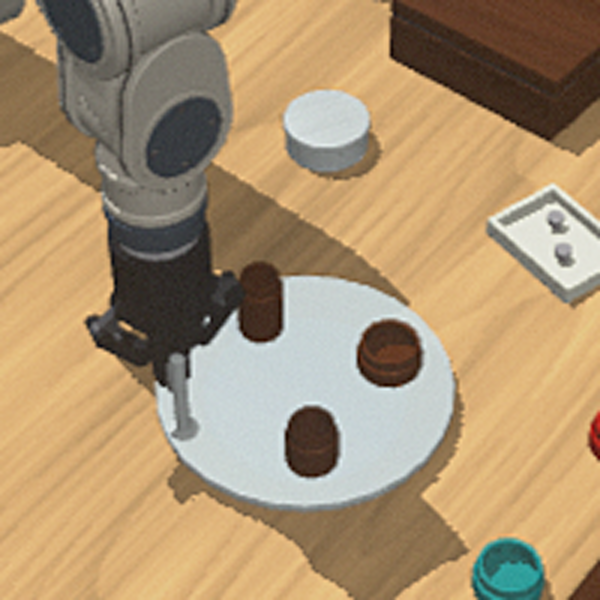

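Post and jars have turned about 1.15 rad and the tall jar stands near 2.77 rad. I'll push 0.06 rad more, back off, rise and measure unobstructed.

```bash
python3 -m inch '[0.13,-0.1,0,0,0,0.015, 0.13,-0.1,0,0,0,0.015, 0.13,-0.1,0,0,0,0.015, 0.13,-0.1,0,0,0,0.015, 0,0,0,0,0,0, 0,0,0,0,0,0, -0.4,0.3,0,0,0,0, -0.6,0.4,0,0,0,0]'
python3 -m inch '[0,0,1,0,0,0, 0,0,2,0,0,0, 0,0,3,0,0,0, 0,0,3,0,0,0, 0,0,3,0,0,0, 0,0,3,0,0,0, 0,0,2,0,0,0, 0,0,0,0,0,0]'
python3 - <<'E'
from h import *
c=r.camera_info("wrist"); s=r.sense()
print({k:(v if k!='extrinsics' else np.array(v)) for k,v in c.items()},s["position"])
import pickle; p,d=r.snapshot("wrist"); cv2.imwrite("pics/w1.png",p); np.save("pics/w1.npy",d); pickle.dump(c,open("pics/w1.pkl","wb"))
p,d=r.snapshot("scene"); cv2.imwrite("pics/s4.png",p); np.save("pics/s4.npy",d); look(p,d)
E
```

```text
time_s: 7.67
position: [0.5157, -0.0362, 0.2386]
eef_rot: [0.0, 0.213, 0.977, -0.0]
contact_force: [-0.2, -0.6, 0.4]
finger_gap: 0.006
gripper_force: 0.0
time_s: 8.33
position: [0.5157, -0.036, 0.4139]
eef_rot: [0.004, 0.213, 0.977, -0.0]
contact_force: [-0.3, 0.5, -0.2]
finger_gap: -0.003
gripper_force: 0.0
{'fx': 371.64829954431775, 'fy': 371.64829954431775, 'cx': 321.4002153878898, 'cy': 238.77715631329283, 'extrinsics': array([[ 0.4152, -0.8637, -0.2856,  0.4442],
       [ 0.9097,  0.3945,  0.1294, -0.0031],
       [ 0.0009, -0.3136,  0.9496,  0.3829],
       [ 0.    ,  0.    ,  0.    ,  1.    ]])} [ 0.5157 -0.036   0.4139]
disc [0.588  0.0489] 0.12449357659282625
jar [298 208  15  27 353] top 0.09341079592586032 circ [0.5183 0.0703] 0.01867787167429924 bbox mid [0.5175 0.0714] rel [-0.0697  0.0214]
jar [339 225  21  23 370] top 0.0580368656661297 circ [0.6252 0.1113] 0.026983780786395073 bbox mid [0.6278 0.1113] rel [0.0372 0.0624]
jar [317 256  18  23 336] top 0.07277143432613063 circ [ 0.6434 -0.0049] 0.019719291478395462 bbox mid [ 0.6438 -0.0057] rel [ 0.0554 -0.0538]
post n 42 [278 239] xyz [ 0.5455 -0.0518  0.1098] top 0.11969831697803412 rel [-0.0425 -0.1008]
ptr n 95 [0.4381 0.0898 0.0109] [0.4183 0.0743 0.0043] [0.4609 0.1048 0.0166]
```

View pics/w1.png

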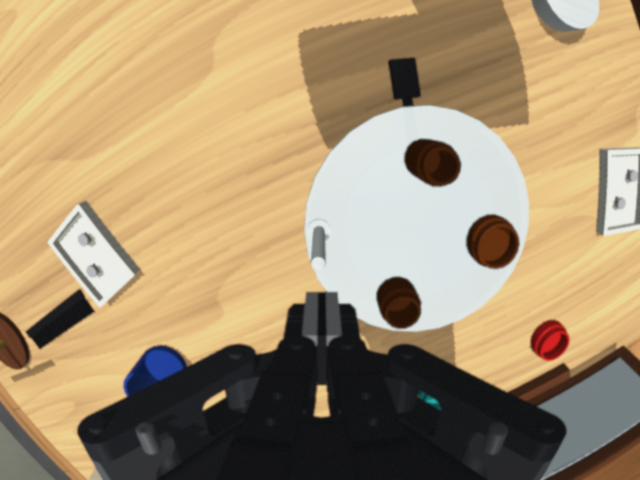

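The wrist view shows the pointer head at about (404,78), unobstructed. The tall jar is at (433,162), slightly to the right of the line from the disc centre (417,218) to the pointer; the post is at (318,245). I'll get the angles from both views.

```bash
cat > m.py <<'E'
from h import *
def wrays(c,uv):
    uv=np.atleast_2d(uv).astype(float); a=np.c_[uv[:,0]-c["cx"],uv[:,1]-c["cy"]]; R=np.hypot(*a.T); th=R/c["fx"]; k=np.sin(th)/np.maximum(R,1e-9)
    return np.c_[a[:,0]*k,-a[:,1]*k,-np.cos(th)]
def wz(c,uv,z):
    E=np.array(c["extrinsics"]); d=wrays(c,uv)@E[:3,:3].T; return (E[:3,3]+d*((z-E[2,3])/d[:,2])[:,None])[:,:2]
def wcloud(c,d):
    E=np.array(c["extrinsics"]); v,u=np.mgrid[:480,:640]; q=wrays(c,np.c_[u.ravel(),v.ravel()]); q=q/(-q[:,2:])*d.reshape(-1,1)
    return (q@E[:3,:3].T+E[:3,3]).reshape(480,640,3)
def ang(q,c): v=np.array(q)-c; return "ang %.3f r %.4f"%(np.arctan2(v[1],v[0])%6.2832,np.hypot(*v))
def pointer(P,c): # minimum-area rectangle of black top-face points
    (x,y),wh,a=cv2.minAreaRect((P*1000).astype('float32')); q=np.array([x,y])/1000; print("ptr rect",q,wh,a,ang(q,c)); return q
def wrist(p,d,c):
    W=wcloud(c,d); hsv=cv2.cvtColor(p,cv2.COLOR_BGR2HSV); z=W[...,2]
    near=np.hypot(W[...,0]-.588,W[...,1]-.0485)<.2; near[290:]&=False
    w=((hsv[...,1]<45)&(p.min(-1)>150)&near).astype('uint8')*255
    ct=max(cv2.findContours(w,0,1)[0],key=cv2.contourArea)[:,0]; P=wz(c,cv2.convexHull(ct)[:,0],.025); o,R=circ(P)
    for _ in range(8):
        e=abs(np.hypot(*(P-o).T)-R); o,R=circ(P[e<=np.quantile(e,.8)])
    print("W disc",o,R)
    b=(p.max(-1)<45)&near&(z<.03); k,l,st,_=cv2.connectedComponentsWithStats(b.astype('uint8'))
    i=1+np.argmax(st[1:,4]); yx=np.argwhere(l==i)[:,::-1]; print(st[i]); pointer(wz(c,yx,.01),o)
    am=near&(z>.03)&(z<.11)&(p[...,2]>p[...,0].astype(int)+10)&(p[...,2]<140)
    k,l,st,_=cv2.connectedComponentsWithStats(am.astype('uint8'))
    for i in range(1,k):
        if st[i,4]<200: continue
        Q=W[l==i]; h=np.percentile(Q[:,2],97); T=Q[Q[:,2]>h-.005]; x,rr=cv2.minEnclosingCircle(T[:,:2].astype('float32'))
        print("W jar",st[i],"h %.4f"%h,np.array(x),"R %.4f"%rr,ang(x,o))
    return o
E
python3 - <<'E'
from m import *; import pickle
c=pickle.load(open("pics/w1.pkl","rb")); wrist(cv2.imread("pics/w1.png"),np.load("pics/w1.npy"),c)
p=cv2.imread("pics/s4.png"); o=np.array([.588,.0487])
m=np.zeros((480,640),np.uint8); m[200:230,270:300]=(p[200:230,270:300].max(-1)<60)
yx=np.argwhere(m)[:,::-1]; print(len(yx),yx.min(0),yx.max(0)); pointer(ray("scene",yx,.01)[:,:2],o)
for q in [(.5183,.0703),(.5175,.0714)]: print(ang(q,o))
cv2.imwrite("pics/c4.png",cv2.resize(p[190:310,260:390],None,fx=4,fy=4,interpolation=2))
E
```

```text
W disc [0.5852 0.0501] 0.12419945580605725
[ 389   59   31   46 1033]
ptr rect [0.441  0.0899] (26.459264755249023, 46.86858367919922) 74.39828491210938 ang 2.872 r 0.1496
W jar [ 405  140   56   46 1930] h 0.0911 [0.5159 0.0724] R 0.0169 ang 2.831 r 0.0728
W jar [ 468  215   51   54 2110] h 0.0558 [0.6245 0.1123] R 0.0252 ang 1.007 r 0.0735
W jar [379 278  35  12 309] h 0.0581 [0.6238 0.0029] R 0.0116 ang 5.398 r 0.0610
131 [279 211] [299 229]
ptr rect [0.4528 0.0844] (53.37324523925781, 65.67428588867188) 38.95652389526367 ang 2.883 r 0.1398
ang 2.841 r 0.0730
ang 2.830 r 0.0741
```

View pics/c4.png

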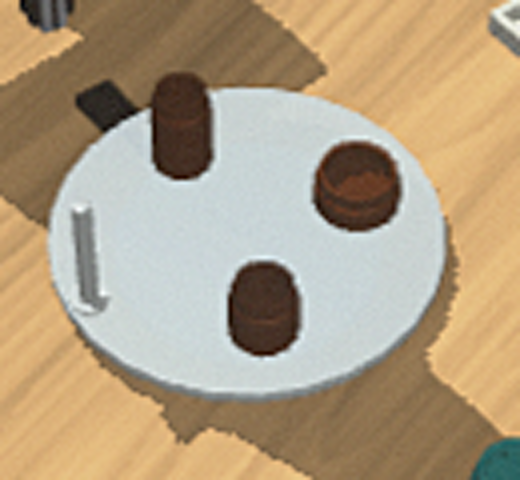

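Jar is at 2.83 to 2.84 rad in both views and the pointer at 2.87, so about 0.035 rad (4 mm at the post) is missing. I'll go down in the same spot, nudge it and rise again.

```bash
python3 -m inch '[0,0,-2,0,0,0, 0,0,-3,0,0,0, 0,0,-3,0,0,0, 0,0,-3,0,0,0, 0,0,-3,0,0,0, 0,0,-2,0,0,0, 0,0,-1,0,0,0, 0,0,0,0,0,0]'
python3 -m inch '[0.25,-0.18,0,0,0,0, 0.25,-0.18,0,0,0,0, 0.2,-0.14,0,0,0,0, 0.15,-0.1,0,0,0,0, 0.15,-0.1,0,0,0,0, 0.1,-0.07,0,0,0,0.01, 0.1,-0.07,0,0,0,0.01, 0.12,-0.08,0,0,0,0.015]'
python3 -m inch '[0,0,0,0,0,0, 0,0,0,0,0,0, -0.4,0.3,0,0,0,0, -0.6,0.4,0,0,0,0, 0,0,1,0,0,0, 0,0,2,0,0,0, 0,0,3,0,0,0, 0,0,3,0,0,0]'
python3 -m inch '[0,0,3,0,0,0, 0,0,3,0,0,0, 0,0,2,0,0,0, 0,0,0,0,0,0, 0,0,0,0,0,0]'
python3 - <<'E'
from m import *
c=r.camera_info("wrist"); p,d=r.snapshot("wrist"); cv2.imwrite("pics/w2.png",p); wrist(p,d,c); print(r.sense()["position"])
p,d=r.snapshot("scene"); cv2.imwrite("pics/s5.png",p); look(p,d)
E
```

```text
time_s: 9.1
position: [0.5147, -0.0359, 0.2361]
eef_rot: [-0.003, 0.213, 0.977, 0.0]
contact_force: [-0.4, 0.0, 1.1]
finger_gap: -0.0
gripper_force: 0.0
time_s: 9.77
position: [0.529, -0.0454, 0.2388]
eef_rot: [0.0, 0.195, 0.981, 0.0]
contact_force: [-0.3, 0.6, 0.0]
finger_gap: 0.001
gripper_force: 0.0
time_s: 10.43
position: [0.5184, -0.038, 0.3301]
eef_rot: [-0.001, 0.196, 0.981, 0.0]
contact_force: [0.1, 0.2, 0.1]
finger_gap: 0.002
gripper_force: 0.0
time_s: 10.85
position: [0.5187, -0.0382, 0.4102]
eef_rot: [0.001, 0.196, 0.981, -0.0]
contact_force: [-0.5, -0.4, -0.3]
finger_gap: 0.004
gripper_force: 0.0
W disc [0.585  0.0502] 0.1241186405372196
[ 396   60   29   47 1045]
ptr rect [0.4412 0.0897] (26.457000732421875, 47.185569763183594) 73.95005798339844 ang 2.874 r 0.1492
W jar [ 406  142   57   47 1987] h 0.0910 [0.5153 0.0701] R 0.0168 ang 2.864 r 0.0725
W jar [ 469  218   52   54 2141] h 0.0558 [0.6226 0.1132] R 0.0254 ang 1.033 r 0.0733
W jar [381 281  32   9 207] h 0.0519 [0.6255 0.0053] R 0.0102 ang 5.446 r 0.0605
[ 0.5186 -0.0382  0.4089]
disc [0.5879 0.0489] 0.12437048225289254
jar [297 208  15  27 349] top 0.09337450952971209 circ [0.5177 0.0708] 0.018605099990963936 bbox mid [0.5179 0.0704] rel [-0.0702  0.0219]
jar [338 225  22  22 361] top 0.057636627584356954 circ [0.626  0.1135] 0.02608083002269268 bbox mid [0.6264 0.113 ] rel [0.0381 0.0646]
jar [318 256  18  23 339] top 0.07310840845569228 circ [ 0.6454 -0.005 ] 0.019150955602526665 bbox mid [ 0.6453 -0.0049] rel [ 0.0575 -0.0539]
post n 42 [279 240] xyz [ 0.5489 -0.0535  0.1095] top 0.12010330418623982 rel [-0.039  -0.1024]
ptr n 87 [0.4372 0.0906 0.0098] [0.418  0.0717 0.0029] [0.4576 0.1066 0.0155]
```

The jar is now 0.01 rad from the pointer line, with its mouth at about (0.516, 0.070). I'll move over it, then down to 25 mm above the rim.

```bash
python3 -m inch '[0,1,0,0,0,0, -0.1,2,0,0,0,0, -0.1,2.5,0,0,0,0, -0.1,2.5,0,0,0,0, 0,1.85,0,0,0,0, 0,1,0,0,0,0, 0,0,0,0,0,0, 0,0,0,0,0,0]'
python3 - <<'E'
from m import *
c=r.camera_info("wrist"); p,d=r.snapshot("wrist"); cv2.imwrite("pics/w3.png",p); wrist(p,d,c); print(r.sense()["position"])
E
```

```text
time_s: 11.62
position: [0.5159, 0.0705, 0.4081]
eef_rot: [-0.0, 0.195, 0.981, -0.0]
contact_force: [0.4, -0.0, 0.6]
finger_gap: -0.002
gripper_force: 0.0
W disc [0.5846 0.0508] 0.12372391765802197
[ 297  101   30   50 1092]
ptr rect [0.442  0.0908] (25.35810089111328, 48.33640670776367) 74.32416534423828 ang 2.868 r 0.1482
W jar [ 300  187   45   55 1894] h 0.0911 [0.5153 0.0708] R 0.0171 ang 2.861 r 0.0722
W jar [ 375  261   53   29 1217] h 0.0559 [0.6175 0.1157] R 0.0239 ang 1.102 r 0.0728
[0.516  0.0699 0.4083]
```

View pics/w3.png

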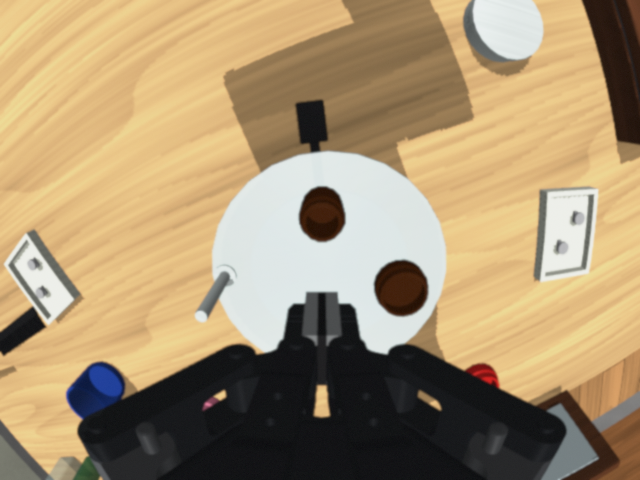

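The jar (322,214) sits between the pointer (312,121) and the disc centre, laterally under the fingertips' column at 322. Now descend and hold.

```bash
python3 -m inch '[0,0,-1.5,0,0,0, 0,0,-2.5,0,0,0, 0,0,-2.5,0,0,0, 0,0,-2.5,0,0,0, 0,0,-1.5,0,0,0, 0,0,-1,0,0,0, 0,0,-0.5,0,0,0, 0,0,0,0,0,0]'
python3 -m inch '[0,0,0,0,0,0, 0,0,0,0,0,0]'
python3 - <<'E'
from m import *
p,d=r.snapshot("scene"); cv2.imwrite("pics/c6.png",cv2.resize(p[120:300,230:390],None,fx=3,fy=3,interpolation=2)); print(r.sense()["position"])
E
```

```text
time_s: 12.33
position: [0.5161, 0.0695, 0.2881]
eef_rot: [-0.001, 0.196, 0.981, -0.0]
contact_force: [0.5, 0.3, 0.7]
finger_gap: 0.003
gripper_force: 0.0
time_s: 12.5
position: [0.5164, 0.0699, 0.2897]
eef_rot: [0.001, 0.196, 0.981, 0.0]
contact_force: [-0.2, 0.3, -0.1]
finger_gap: 0.004
gripper_force: 0.0
[0.5163 0.07   0.2897]
```

View pics/c6.png

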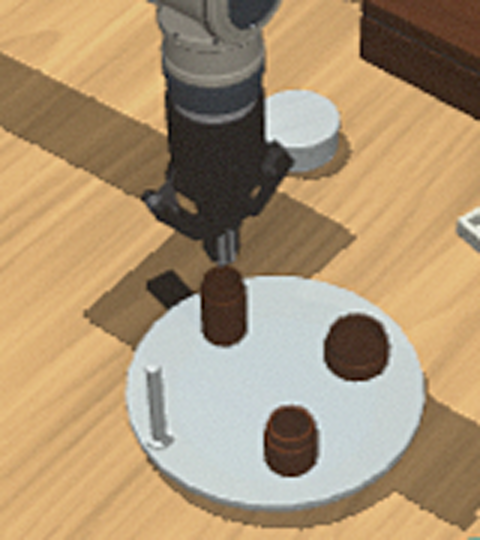

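The fingertips at crop (226,262) are just above the mouth at (223,275) and clear of it. I'll trim 2 mm down and hold for about 2.7 s.

```bash
python3 -m inch '[0,0,-0.2,0,0,0, 0,0,0,0,0,0, 0,0,0,0,0,0, 0,0,0,0,0,0, 0,0,0,0,0,0, 0,0,0,0,0,0, 0,0,0,0,0,0, 0,0,0,0,0,0]'
python3 -m inch '[0,0,0,0,0,0, 0,0,0,0,0,0, 0,0,0,0,0,0, 0,0,0,0,0,0, 0,0,0,0,0,0, 0,0,0,0,0,0, 0,0,0,0,0,0, 0,0,0,0,0,0]'
python3 -m inch '[0,0,0,0,0,0, 0,0,0,0,0,0, 0,0,0,0,0,0, 0,0,0,0,0,0, 0,0,0,0,0,0, 0,0,0,0,0,0, 0,0,0,0,0,0, 0,0,0,0,0,0]'
python3 -m inch '[0,0,0,0,0,0, 0,0,0,0,0,0, 0,0,0,0,0,0, 0,0,0,0,0,0, 0,0,0,0,0,0, 0,0,0,0,0,0, 0,0,0,0,0,0, 0,0,0,0,0,0]'
python3 -c "
from bench import r
print(r.sense()['position']); print(r.finish_job())"
```

```text
time_s: 13.22
position: [0.516, 0.0701, 0.2867]
eef_rot: [-0.0, 0.196, 0.981, 0.0]
contact_force: [0.2, 0.5, 0.3]
finger_gap: -0.003
gripper_force: 0.0
time_s: 13.88
position: [0.516, 0.0701, 0.2867]
eef_rot: [-0.0, 0.196, 0.981, -0.0]
contact_force: [1.1, -0.4, 1.3]
finger_gap: 0.001
gripper_force: 0.0
time_s: 14.55
position: [0.516, 0.0701, 0.2867]
eef_rot: [0.0, 0.196, 0.981, -0.0]
contact_force: [0.7, -0.5, 0.4]
finger_gap: -0.001
gripper_force: 0.0
time_s: 15.22
position: [0.516, 0.0701, 0.2867]
eef_rot: [0.0, 0.196, 0.981, 0.0]
contact_force: [0.5, 0.2, -0.5]
finger_gap: 0.001
gripper_force: 0.0
[0.51599726 0.07013602 0.28668979]
the job is handed in; nothing more can be done
None
```

I handed the job in at about 15 s: the tallest jar measured within about 0.01 rad of the pointer line, and the shut fingertips held about 24 mm above the middle of its mouth for over 2 s, but the hand-in returned no verdict.

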